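# Find the sample cup among three lidded specimen boxes and weigh it

### The job

One of the three lidded specimen boxes holds the sample cup that has to be weighed; the other two hold slim jars. Open the boxes one at a time, shutting each before you open another, until you find the cup, and set it down gently on the pan of the balance. Leave all three lids fully shut and everything else on the counter where it is.

Things in the scene. Friction and masses are not known exactly. Their poses are not given: they have to be found in the camera images.
- box_1: one of three identical grey specimen boxes, fixed to the counter, 120 (x, front to back) x 140 (y, wide) x 90 mm high when shut (114 with the handle); origin at the centre of the underside, x points from its front to its hinge side, z up. The hinge line runs along y on the top of the rear wall, 60 mm behind the origin and 50 mm up. The base tray is 50 mm high with 4 mm walls, the deep lid 40 mm high
- box_1_lid (a joint): angle of that box's lid about its hinge: 0 shut, 1.75 rad fully open (leaning back past upright). The hinge line is along the box's y; the lid weighs 180 g, needs about 2 N at the handle, falls shut if let go below about 0.8 rad and falls open to its stop if let go above about 1.4 rad
- box_1_handle (a point): centre of the lid handle of that box, moving with the lid: a round aluminium bar along the box's y, 40 mm long, 16 mm thick, its centre 24 mm above the lid's top, 25 mm behind the lid's front edge, 95 mm ahead of and 64 mm above the hinge line when shut; free at both ends, so it can be pinched end to end (40 mm wide) and then turns between the fingers as the lid swings
- box_1_nest (a point): centre of that box's inner floor, 4 mm above the counter. One vessel stands upright here, in a 52 mm square opening of a foam pad whose top is 12 mm above this point: either the sample cup (round, about 45 to 48 mm wide, 66 mm high, broad screw lid, 110 g) or a slim jar (round, about 36 mm wide, 79 mm high, 30 g). Which box holds the cup differs from start to start and cannot be seen while the lid is shut
- box_2: one of three identical grey specimen boxes, fixed to the counter, 120 (x, front to back) x 140 (y, wide) x 90 mm high when shut (114 with the handle); origin at the centre of the underside, x points from its front to its hinge side, z up. The hinge line runs along y on the top of the rear wall, 60 mm behind the origin and 50 mm up. The base tray is 50 mm high with 4 mm walls, the deep lid 40 mm high
- box_2_lid (a joint): angle of that box's lid about its hinge: 0 shut, 1.75 rad fully open (leaning back past upright). The hinge line is along the box's y; the lid weighs 180 g, needs about 2 N at the handle, falls shut if let go below about 0.8 rad and falls open to its stop if let go above about 1.4 rad
- box_2_handle (a point): centre of the lid handle of that box, moving with the lid: a round aluminium bar along the box's y, 40 mm long, 16 mm thick, its centre 24 mm above the lid's top, 25 mm behind the lid's front edge, 95 mm ahead of and 64 mm above the hinge line when shut; free at both ends, so it can be pinched end to end (40 mm wide) and then turns between the fingers as the lid swings
- box_2_nest (a point): centre of that box's inner floor, 4 mm above the counter. One vessel stands upright here, in a 52 mm square opening of a foam pad whose top is 12 mm above this point: either the sample cup (round, about 45 to 48 mm wide, 66 mm high, broad screw lid, 110 g) or a slim jar (round, about 36 mm wide, 79 mm high, 30 g). Which box holds the cup differs from start to start and cannot be seen while the lid is shut
- box_3: one of three identical grey specimen boxes, fixed to the counter, 120 (x, front to back) x 140 (y, wide) x 90 mm high when shut (114 with the handle); origin at the centre of the underside, x points from its front to its hinge side, z up. The hinge line runs along y on the top of the rear wall, 60 mm behind the origin and 50 mm up. The base tray is 50 mm high with 4 mm walls, the deep lid 40 mm high
- box_3_lid (a joint): angle of that box's lid about its hinge: 0 shut, 1.75 rad fully open (leaning back past upright). The hinge line is along the box's y; the lid weighs 180 g, needs about 2 N at the handle, falls shut if let go below about 0.8 rad and falls open to its stop if let go above about 1.4 rad
- box_3_handle (a point): centre of the lid handle of that box, moving with the lid: a round aluminium bar along the box's y, 40 mm long, 16 mm thick, its centre 24 mm above the lid's top, 25 mm behind the lid's front edge, 95 mm ahead of and 64 mm above the hinge line when shut; free at both ends, so it can be pinched end to end (40 mm wide) and then turns between the fingers as the lid swings
- box_3_nest (a point): centre of that box's inner floor, 4 mm above the counter. One vessel stands upright here, in a 52 mm square opening of a foam pad whose top is 12 mm above this point: either the sample cup (round, about 45 to 48 mm wide, 66 mm high, broad screw lid, 110 g) or a slim jar (round, about 36 mm wide, 79 mm high, 30 g). Which box holds the cup differs from start to start and cannot be seen while the lid is shut
- balance: white bench balance, fixed, 150 (x) x 130 (y) mm, body 44 mm high, display on its front (-x) face; origin at the centre of the underside
- pan_top (a point): centre of the top of the balance's round steel pan (100 mm across), 67 mm above the counter when empty; sinks with the pan
- balance_pan (a joint): how far the sprung pan has sunk, m: 0 empty, about 0.006 with the cup standing on it, about 0.0015 with a jar, 0.012 at its stop (about 2.2 N)
- tally_counter: bystander: grey hand tally counter, 45x64x27 mm; origin at the centre of its underside
- marker: bystander: violet marker pen lying on the counter, 12x120x13 mm; origin at the centre of its underside
- steel_tin: bystander: small round steel tin, 32 mm wide, 33 mm high; origin at the centre of its underside
- slide_box: bystander: open carton of microscope slides, 58x82x38 mm; origin at the centre of its underside
- stain_bottle: bystander: brown bottle, 42 mm wide, 88 mm high; origin at the centre of its underside
- wash_bottle: bystander: tall white plastic bottle, 60 mm wide, 165 mm high; origin at the centre of its underside
- black_jar: bystander: black jar, 53 mm wide, 98 mm high; origin at the centre of its underside

How it is judged:
By the outcome, as a careful person would: the job done as asked, in the order asked, and still so for the second after the job is handed in, with the robot touching nothing.
It also fails if it takes over 72 s, if anything falls off the work surface, if the arm or the gripper's body presses on something with over 40 N, if the wrist force passes 120 N, or if a joint passes its speed limit or range.

### The arm

A 7-joint arm with a two-finger parallel gripper is mounted at the origin on a cart in front of the work surface, level with it; the furniture and walls round the work are solid. World frame = base frame: x ahead of the robot, y to its left, z up, the work surface at z = 0. Lengths are in m, angles in rad, forces in N, time in s.
With the tool pointing down it reaches from about 0.4 to 0.85 m from the base axis. Payload 4.5 kg.
Tool frame: the origin (TCP) lies on the centre line of the jaws, within the pads' length; the fingertips stand r.tip_extent ahead of it and the grasp point (between the pads) is the TCP (r.tip_extent is the distance from the TCP to the fingertips, in m); z points along the fingers, y is the line along which they close (so a half turn about z gives the same grasp; the last joint's range is limited). The gripper opens to 88 mm and grips with 3 to 60 N. Pads are 18 mm wide; open, the fingers measure 123 mm over their backs; the gripper's body (75 mm by 187 mm) begins 45 mm behind the grasp point.
Start: joints at [0.034, 0.689, -0.195, 1.565, 0.157, 0.902, -0.215], TCP at [0.625, 0, 0.219] pointing down, gripper open.
Joint ranges: [-3.01, 3.01], [-0.46, 2.08], [-1.47, 1.51], [0.13, 2.56], [-1, 4.14], [0.04, 2.09], [-2.66, 2.66]. Speed limits (rad/s): [2.57, 2.57, 3.14, 3.14, 3.14, 3.14, 3.14].

### API

Orientations are given as a unit quaternion [x, y, z, w].
In Python, from plant import sensors, vision, finish_job, r gives the robot as it stands. The module is installed in compiled form; this text tells all that it offers.
- The arm moves only by the tool step_arm, never from a script. Its argument "steps" is a list of rows, each a list of 2 entries, a list of its own where there are three numbers: the shift along the tool's x, y, z in cm, then the turn, a rotation vector about the tool's x, y, z in degrees. A call has 1 to 12 rows; each row shifts and turns the commanded pose from where the row before left it, along the tool's axes as they then stand; what a row does not reach is not made up. A row lasts 1/8 s, in which the tool goes at most 62.5 mm and 10.7 degrees, less where a joint would pass 70% of its speed; a pose out of reach is approached as far as the arm can. A call with a gripper value outside its range is refused whole. "claw" is the opening, from -1 (shut) to 1 (fully open), set as the call begins (left out, the last holds). The fingers move at their own pace and stop on an object; "grip_force" is the grip in N (left out, the last holds). Time passes only in rows, so rows that do not move let the fingers close. It gives the time, the measured TCP pose, the force, the opening and the grip force at its end, in the units of the state.
- sensors.get_state(): the state, without advancing time (a new reading comes with each control period).
- vision.snapshot(name): name is "scene" or "side" or "wrist"; returns a dict with "img" (384x512x3 uint8, red, green, blue), "fx", "fy", "cx", "cy" (pixels), "position" and "rotation" of the camera in the world. Camera axes: x right, y down, z forward; pixel columns grow to the right and rows downward; lengths in m; the calibration is good to about 2 mm. A picture is of the moment at which its call begins. There is no depth.
- finish_job(): hands the job in; it is judged then, once.
The state is a dict: "clock": time; "q": joint angles; "qd": joint speeds; "joint_torque": joint torques, N m; "tool_pos": TCP position; "eef_rot": TCP orientation; "contact_force": force on the tool from outside, world axes, zero at the start; "moment": the same for the moment, N m; "opening": opening from 0.0 (shut) to 1.0 (fully open); "finger_force": force on a finger pad.
Only numpy, scipy, OpenCV 4.12 (cv2) and the standard library are available. Lean on these libraries where they do the work, as an engineer would, in place of code of your own. Each camera call takes 0.05 s, during which the arm holds its last target. There are 200 camera calls.

## Working session

There is one attempt and no reset: what is moved stays moved. The work goes in short steps, Python scripts to look and compute and a tool call to move; the robot and the scene stay as the last step left them, time stands still between calls to the robot, and variables do not carry over. Pictures are saved under pics/ and viewed, at most 12 in all, crops included, and the job is handed in when it is done.

Besides the shell and the picture viewer there is one more tool, called in YAML: its name, and indented under it one key for each argument. step_arm: Moves the arm, as the interface text tells. Its arguments: {"type":"object","properties":{"steps":{"type":"array"},"claw":{"type":"number"},"grip_force":{"type":"number"}},"required":["steps"]}

```bash
mkdir -p pics
python3 - <<'E'
from plant import sensors, vision, r
import cv2,pickle
s=sensors.get_state();print({k:s[k] for k in('clock','tool_pos','eef_rot','opening','contact_force')},r.tip_extent)
for n in("scene","side"):
    d=vision.snapshot(n);cv2.imwrite(f"pics/{n}0.png",cv2.resize(d["img"][:,:,::-1],(800,600),interpolation=cv2.INTER_CUBIC))
    pickle.dump(d,open(f"{n}0.pkl","wb"));print(n,d["position"],d["rotation"],d["fx"],d["fy"],d["cx"],d["cy"])
E
```

```text
{'clock': 0.0, 'tool_pos': array([ 6.24335015e-01, -9.32796730e-05,  2.18309393e-01]), 'eef_rot': array([ 7.07093212e-01,  7.07119752e-01, -7.15100495e-04, -5.78683530e-04]), 'opening': 1.0006080435466875, 'contact_force': array([ 0.55627036, -0.0193523 ,  0.25964416])} 0.019
scene [-0.139844    1.12145234  0.95208017] [-0.21136977  0.84897875 -0.46697629  0.12841745] 479.9288007172367 479.9288007172367 256.9430783510279 191.7368647795768
side [0.15738815 0.52526184 0.84303604] [-0.27764537  0.88749573 -0.35344178  0.101702  ] 360.59988653001227 360.59988653001227 256.1709066937117 189.8166969035856
```

View pics/scene0.png

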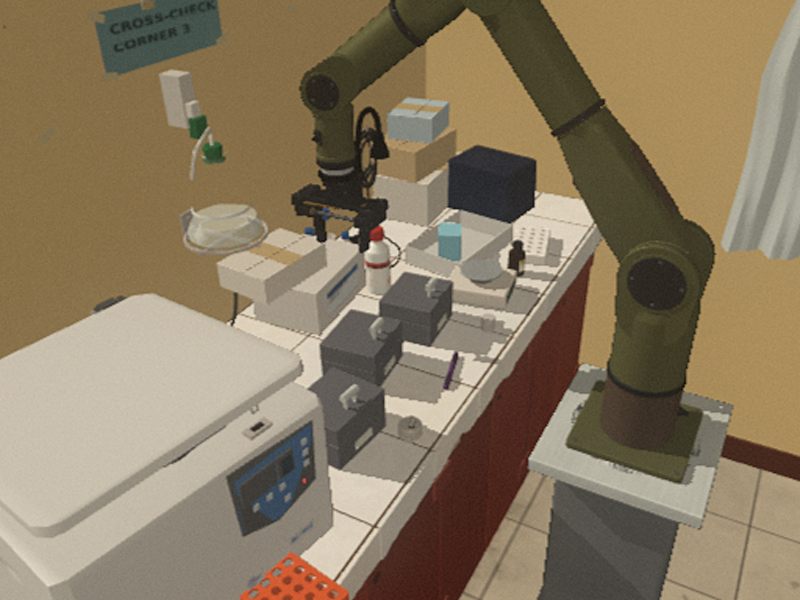

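View pics/side0.png

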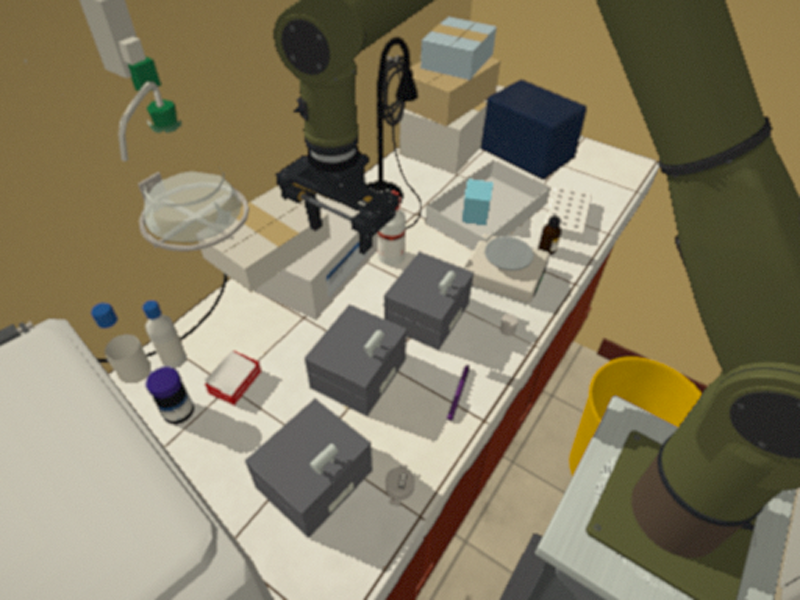

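The scene view and the side view show three boxes in a row, with handles facing the robot (side, 800x600 px: about (325,460), (375,342), (450,281)). The balance pan is at (510,253). The bystanders are near the front edge and behind the boxes.

Run:
```python
import cv2,pickle
i=pickle.load(open("side0.pkl","rb"))["img"][:,:,::-1]
c=cv2.resize(i[145:345,155:355],(600,600),interpolation=cv2.INTER_CUBIC)
for k in range(0,600,60):
    cv2.line(c,(k,0),(k,6),(0,0,255),1);cv2.line(c,(0,k),(6,k),(0,0,255),1)
cv2.imwrite("pics/sidecrop.png",c)
```

```text
(no output)
```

View pics/sidecrop.png

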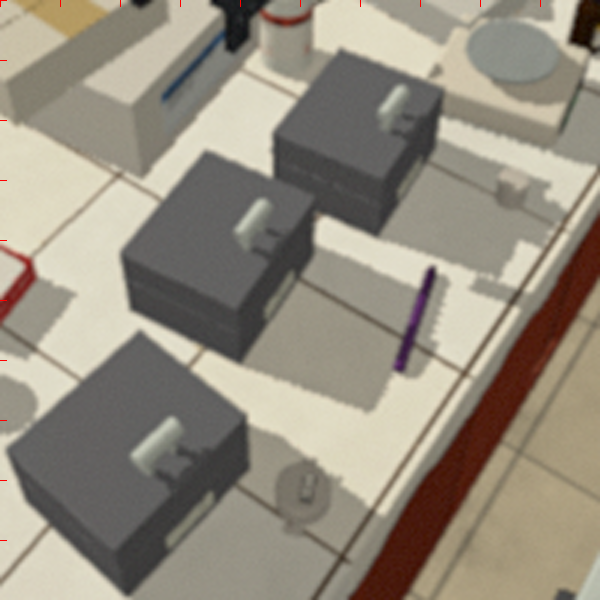

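Crop (3x of side from (155,145)): the lid-top corners are A (142,332),(247,413),(115,553),(8,452); B (207,152),(316,202),(238,310),(122,253); C (343,50),(443,93),(380,178),(274,130). Handles are at A (158,446), B (254,223), C (394,104), and the pan centre is at (512,50).

```bash
cat > h.py <<'E'
import numpy as np, pickle
from scipy.spatial.transform import Rotation as R
from scipy.optimize import least_squares
def rot(d):
    q=np.array(d["rotation"]); return R.from_quat(q).as_matrix() if q.size==4 else q.reshape(3,3)
def ray(d,u,v,z):
    g=rot(d)@[(u-d["cx"])/d["fx"],(v-d["cy"])/d["fy"],1]; p=np.array(d["position"]); return p+g*(z-p[2])/g[2]
def proj(d,P):
    c=(np.atleast_2d(P)-d["position"])@rot(d); return np.c_[d["cx"]+d["fx"]*c[:,0]/c[:,2],d["cy"]+d["fy"]*c[:,1]/c[:,2]]
def state():
    from plant import sensors
    s=sensors.get_state(); print("t",round(s["clock"],2),"p",np.round(s["tool_pos"],4),"R\n",np.round(R.from_quat(s["eef_rot"]).as_matrix(),3),"F",np.round(s["contact_force"],1),"op",round(float(s["opening"]),3),"q",np.round(s["q"],2)); return s
E
python3 - <<'E'
from h import *
d=pickle.load(open("side0.pkl","rb"))
f=lambda a:[155+(a[0]+.5)/3-.5,145+(a[1]+.5)/3-.5]
B={"A":[(142,332),(247,413),(115,553),(8,452),(158,446)],"B":[(207,152),(316,202),(238,310),(122,253),(254,223)],"C":[(343,50),(443,93),(380,178),(274,130),(394,104)]}
for n,c in B.items():
    uv=np.array([f(a) for a in c])
    print(n,[np.round(ray(d,*p,z)[:2],3) for p,z in zip(uv,[.09]*4+[.114])])
    # order: (back,right),(front,right),(front,left),(back,left)
    M=np.array([(.06,-.07,.09),(-.06,-.07,.09),(-.06,.07,.09),(.06,.07,.09),(-.035,0,.114)])
    def e(p):
        cs,sn=np.cos(p[2]),np.sin(p[2]); Q=M@np.array([[cs,sn,0],[-sn,cs,0],[0,0,1]])+[p[0],p[1],0]
        return (proj(d,Q)-uv).ravel()
    o=least_squares(e,[.6,.1,0]);p=o.x
    print(np.round(p,4),"deg",np.degrees(p[2]).round(1),"rms",np.sqrt(np.mean(o.fun**2)).round(2),"handle",np.round([p[0]-.035*np.cos(p[2]),p[1]-.035*np.sin(p[2])],4))
print("pan",ray(d,*f((512,50)),.067))
E
```

```text
A [array([0.531, 0.193]), array([0.417, 0.203]), array([0.429, 0.342]), array([0.544, 0.33 ]), array([0.446, 0.271])]
[ 0.4806  0.2671 -0.0949] deg -5.4 rms 0.7 handle [0.4458 0.2705]
B [array([0.609, 0.006]), array([ 0.491, -0.002]), array([0.479, 0.131]), array([0.597, 0.142]), array([0.511, 0.065])]
[0.5447 0.0686 0.0909] deg 5.2 rms 0.65 handle [0.5098 0.0654]
C [array([ 0.582, -0.187]), array([ 0.467, -0.191]), array([ 0.459, -0.06 ]), array([ 0.574, -0.053]), array([ 0.488, -0.128])]
[ 0.5212 -0.1239  0.0603] deg 3.5 rms 0.82 handle [ 0.4863 -0.1261]
pan [ 0.44794869 -0.31289927  0.067     ]
```

step_arm:
  steps:
    - [[3.3, -5.7, 0], [0, 0, 0]]
    - [[3.3, -5.7, 0], [0, 0, 0]]
    - [[0, 0, 0], [0, 0, 10.6]]
    - [[0, 0, 0], [0, 0, 10.6]]
    - [[0, 0, 0], [0, 0, 10.6]]
    - [[0, 0, 0], [0, 0, 10.6]]
    - [[0, 0, 0], [0, 0, 10.6]]
    - [[0, 0, 0], [0, 0, 10.6]]
    - [[0, 0, 0], [0, 0, 10.6]]
    - [[0, 0, 0], [0, 0, 10.6]]
    - [[0, 0, 3], [0, 0, 0]]
    - [[0, 0, 0], [0, 0, 0]]
  claw: 1
  grip_force: 25

```text
clock: 1.6
tool_pos: [0.515, 0.0627, 0.1876]
eef_rot: [0.999, 0.046, -0.002, 0.0]
contact_force: [0.5, -0.0, -1.5]
opening: 0.998
finger_force: 0.0
```

Run:
```python
from h import *
from plant import vision
import cv2
s=state()
d=vision.snapshot("wrist");print(d["position"],d["rotation"])
print("handle ends px",proj(d,[[.5098-.0018*s_,.0654+.02*s_,.114] for s_ in(-1,1)]),"nest",proj(d,[[.5447,.0686,.07]]))
cv2.imwrite("pics/w1.png",d["img"][:,:,::-1])
```

```text
t 1.6 p [0.515  0.0627 0.1876] R
 [[ 0.996  0.091 -0.005]
 [ 0.091 -0.996 -0.001]
 [-0.005  0.    -1.   ]] F [ 0.5 -0.  -1.5] op 0.998 q [-0.35  0.61  0.23  1.93 -0.22  0.63 -1.46]
[0.58134171 0.06956563 0.35296584] [ 0.73174464 -0.66824971 -0.09075851  0.09876741]
handle ends px [[278.92258606 201.07803541]
 [236.10013514 201.03609629]] nest [[257.77990846 157.55347754]]
```

View pics/w1.png

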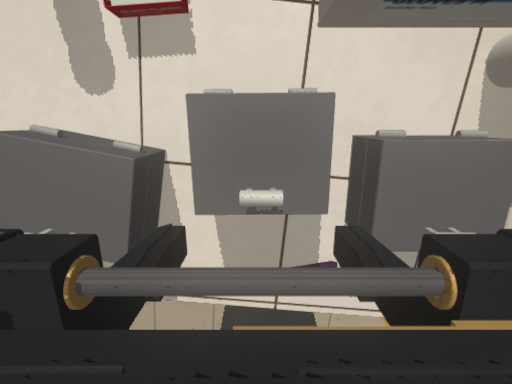

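The wrist picture shows B's handle at (239–283, 198), about 3 px from the prediction, with the box square to the tool. I'm going down to grasp it.

step_arm:
  steps:
    - [[-0.3, -0.1, 2.4], [0, 0, 0]]
    - [[0, 0, 2.4], [0, 0, 0]]
    - [[0, 0, 2.3], [0, 0, 0]]
    - [[0, 0, 0], [0, 0, 0]]
    - [[0, 0, 0], [0, 0, 0]]

```text
clock: 2.28
tool_pos: [0.5147, 0.0634, 0.1193]
eef_rot: [0.999, 0.045, 0.001, -0.0]
contact_force: [-0.8, 0.5, -0.2]
opening: 1.003
finger_force: 0.0
```

step_arm:
  steps:
    - [[0, 0, 0], [0, 0, 0]]
    - [[0, 0, 0], [0, 0, 0]]
    - [[0, 0, 0], [0, 0, 0]]
    - [[0, 0, 0], [0, 0, 0]]
    - [[0, 0, 0], [0, 0, 0]]
    - [[0, 0, 0], [0, 0, 0]]
  claw: -1
  grip_force: 20

```text
clock: 3.02
tool_pos: [0.5137, 0.0634, 0.1181]
eef_rot: [0.999, 0.045, -0.0, 0.0]
contact_force: [0.4, -0.0, 1.2]
opening: 0.342
finger_force: 0.0
```

Run:
```python
from h import *
from plant import vision
import cv2
s=state();print(s["finger_force"])
d=vision.snapshot("side")
u,v=proj(d,[[.511,.064,.114]])[0].astype(int);print(u,v)
c=cv2.resize(d["img"][v-50:v+40,u-60:u+60,::-1],None,fx=5,fy=5,interpolation=cv2.INTER_CUBIC)
cv2.imwrite("pics/s2.png",c)
```

```text
t 3.02 p [0.5137 0.0634 0.1181] R
 [[ 0.996  0.091 -0.   ]
 [ 0.091 -0.996 -0.   ]
 [-0.     0.    -1.   ]] F [ 0.4 -0.   1.2] op 0.342 q [-0.32  0.72  0.18  1.99 -0.27  0.45 -1.43]
0.0
239 218
```

View pics/s2.png

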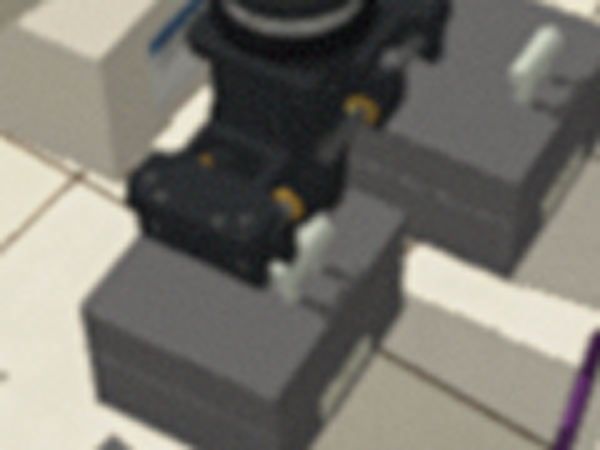

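The picture shows the black finger block ending at about (265,280) in the crop, with the bar (305,260) still free in front of it. I'll check numerically where the fingertips should appear.

Run:
```python
from h import *
d=pickle.load(open("side0.pkl","rb"))
for n,P in {"tcp":(.5137,.0634,.118),"tipL":(.5137-.0014,.0634+.015,.099),"tipLout":(.512,.0634+.032,.099),"tipLfront":(.5037,.0634+.015,.099),"tipLfrontOut":(.5037,.0634+.032,.099),"bodyFL":(.4765,.153,.163),"bodyBL":(.55,.157,.163)}.items():
    print(n,((proj(d,[P])[0]-[179,168])*5).round())
# initial pose fingertips: closing along x, TCP (.6243,0,.2183), half opening 44 + thick 17
for n,P in {"tip-x in":(.580,0,.199),"tip-x out":(.563,0,.199),"tip+x in":(.668,0,.199)}.items(): print(n,(proj(d,[P])[0]*1.5625).round())
```

```text
tcp [299. 246.]
tipL [285. 289.]
tipLout [265. 311.]
tipLfront [298. 297.]
tipLfrontOut [278. 319.]
bodyFL [247. 346.]
bodyBL [118. 279.]
tip-x in [363. 266.]
tip-x out [371. 270.]
tip+x in [321. 245.]
```

Run:
```python
from h import *
from plant import vision
import cv2
d=vision.snapshot("wrist");s=state()
w=dict(d);w["position"]=[0.58134171,0.06956563,0.35296584];w["rotation"]=[0.73174464,-0.66824971,-0.09075851,0.09876741]
T=np.array([.515,.0627,.1876]);M=np.array([[.996,.091,0],[.091,-.996,0],[0,0,-1]])
for z in(.019,0,-.02,-.03):
    print(z,[proj(w,[T+M@[x,y,z]])[0].round() for x,y in((.009,-.044),(.009,.044),(.009,-.0615))])
for z in(.019,0,-.02,-.03):
    print("now",z,[proj(d,[s["tool_pos"]+M@[.009,y,z]])[0].round() for y in(-.015,.015)])
print("bar now",proj(d,[[.511,.064,.122]]))
e=vision.snapshot("scene");a=d["img"][:,:,::-1]
u,v=proj(e,[[.511,.064,.13]])[0].astype(int);print("scene",u,v)
c=cv2.resize(e["img"][v-50:v+46,u-64:u+64,::-1],(512,384),interpolation=cv2.INTER_CUBIC)
b=np.hstack([a[100:360,100:420],cv2.resize(c,(347,260))])
cv2.imwrite("pics/ws3.png",b);print(b.shape)
```

```text
t 3.12 p [0.5137 0.0634 0.1181] R
 [[ 0.996  0.091 -0.   ]
 [ 0.091 -0.996 -0.   ]
 [-0.     0.    -1.   ]] F [ 0.5  0.1 -0.3] op 0.253 q [-0.32  0.72  0.18  1.99 -0.27  0.45 -1.43]
0.019 [array([201., 204.]), array([322., 204.]), array([176., 204.])]
0 [array([194., 213.]), array([328., 213.]), array([168., 213.])]
-0.02 [array([186., 224.]), array([337., 224.]), array([156., 224.])]
-0.03 [array([181., 231.]), array([342., 231.]), array([149., 231.])]
now 0.019 [array([240., 204.]), array([282., 204.])]
now 0 [array([238., 213.]), array([284., 213.])]
now -0.02 [array([236., 224.]), array([287., 224.])]
now -0.03 [array([234., 231.]), array([289., 231.])]
bar now [[259.90788895 231.69565602]]
scene 241 204
(260, 667, 3)
```

View pics/ws3.png

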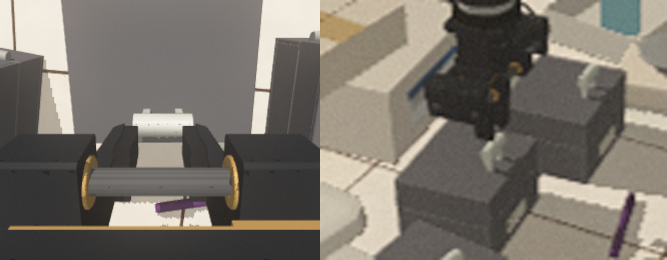

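The wrist part shows the fingers standing above the bar (bar centre about (263,226) full px, fingers centred at about 258). The scene part agrees. The real fingertips sit about 43 mm higher than the reported TCP implies, so I'll correct for that and check it by contact.

step_arm:
  steps:
    - [[0.1, 0.35, 0], [0, 0, 0]]
    - [[0, 0, 0], [0, 0, 0]]
    - [[0, 0, 0], [0, 0, 0]]
    - [[0, 0, 0], [0, 0, 0]]
    - [[0, 0, 0.9], [0, 0, 0]]
    - [[0, 0, 0.9], [0, 0, 0]]
    - [[0, 0, 0.9], [0, 0, 0]]
    - [[0, 0, 0.6], [0, 0, 0]]
    - [[0, 0, 0.4], [0, 0, 0]]
    - [[0, 0, 0], [0, 0, 0]]
  claw: 1

```text
clock: 4.42
tool_pos: [0.515, 0.0599, 0.0809]
eef_rot: [0.999, 0.045, -0.0, 0.0]
contact_force: [-0.4, 0.2, -0.1]
opening: 0.999
finger_force: 0.0
```

step_arm:
  steps:
    - [[0, 0, 0], [0, 0, 0]]
    - [[0, 0, 0], [0, 0, 0]]
    - [[0, 0, 0], [0, 0, 0]]
    - [[0, 0, 0], [0, 0, 0]]
    - [[0, 0, 0], [0, 0, 0]]
    - [[0, 0, 0], [0, 0, 0]]
    - [[0, 0, 0], [0, 0, 0]]
  claw: -1
  grip_force: 20

```text
clock: 5.3
tool_pos: [0.515, 0.0616, 0.0811]
eef_rot: [0.999, 0.046, -0.0, -0.001]
contact_force: [-0.6, 5.6, 0.4]
opening: 0.45
finger_force: 20.0
```

Gripped at 39.6 mm. Now I'm opening the lid along its arc.

step_arm:
  steps:
    - [[0.98, 0, -1.26], [0, 0, 0]]
    - [[1.15, 0, -1.11], [0, 0, 0]]
    - [[1.3, 0, -0.94], [0, 0, 0]]
    - [[1.42, 0, -0.75], [0, 0, 0]]
    - [[1.5, 0, -0.55], [0, 0, 0]]
    - [[1.57, 0, -0.33], [0, 0, 0]]
    - [[1.6, 0, -0.11], [0, 0, 0]]
    - [[1.59, 0, 0.12], [0, 0, 0]]
    - [[1.57, 0, 0.33], [0, 0, 0]]
    - [[1.5, 0, 0.55], [0, 0, 0]]
    - [[1.41, 0, 0.76], [0, 0, 0]]
    - [[1.2, 0, 0.85], [0, 0, 0]]

```text
clock: 6.8
tool_pos: [0.6827, 0.0783, 0.1056]
eef_rot: [0.999, 0.046, 0.0, -0.002]
contact_force: [-0.5, 6.2, 1.3]
opening: 0.447
finger_force: 20.0
```

step_arm:
  steps:
    - [[0, 0, 0], [0, 0, 0]]
    - [[0, 0, 0], [0, 0, 0]]

```text
clock: 7.05
tool_pos: [0.6828, 0.0783, 0.1055]
eef_rot: [0.999, 0.046, 0.001, -0.002]
contact_force: [0.2, 6.0, 0.9]
opening: 0.45
finger_force: 20.0
```

Lid B is open and still held. I'm looking inside before letting go.

```bash
cat >> h.py <<'E'
def look(x,y,name):
    import cv2
    from plant import vision
    o=[]
    for n in("side","scene"):
        d=vision.snapshot(n);u,v=proj(d,[[x,y,.06]])[0].astype(int)
        o.append(cv2.resize(d["img"][max(v-40,0):v+40,u-40:u+40,::-1],(380,380),interpolation=cv2.INTER_CUBIC))
        for h,w in((.07,.0235),(.083,.018)): print(n,h,((proj(d,[[x,y-w,h],[x,y+w,h],[x,y,.016]])-[u-40,v-40])*4.75).round().tolist())
    cv2.imwrite(name,np.hstack(o))
E
python3 -c "
from h import *
look(.546,.068,'pics/b.png')"
```

```text
side 0.07 [[217.0, 155.0], [167.0, 209.0], [196.0, 238.0]]
side 0.083 [[211.0, 147.0], [172.0, 188.0], [196.0, 238.0]]
scene 0.07 [[208.0, 162.0], [172.0, 198.0], [194.0, 245.0]]
scene 0.083 [[203.0, 151.0], [175.0, 178.0], [194.0, 245.0]]
```

View pics/b.png

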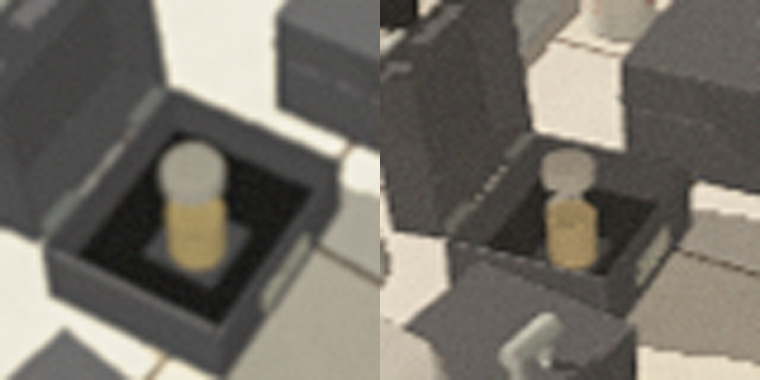

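The left (side) view shows a vessel with a cap about 65–70 px wide, centred at (192,166). The right (scene) view has the cap 52 px wide, about 35 mm, so it's a slim jar. I'm shutting lid B.

step_arm:
  steps:
    - [[-1.2, 0, -0.85], [0, 0, 0]]
    - [[-1.41, 0, -0.76], [0, 0, 0]]
    - [[-1.5, 0, -0.55], [0, 0, 0]]
    - [[-1.57, 0, -0.33], [0, 0, 0]]
    - [[-1.59, 0, -0.12], [0, 0, 0]]
    - [[-1.6, 0, 0.11], [0, 0, 0]]
    - [[-1.57, 0, 0.33], [0, 0, 0]]
    - [[-1.5, 0, 0.55], [0, 0, 0]]
    - [[-1.42, 0, 0.75], [0, 0, 0]]
    - [[-1.3, 0, 0.94], [0, 0, 0]]
    - [[-1.15, 0, 1.11], [0, 0, 0]]
    - [[-0.98, 0, 1.26], [0, 0, 0]]

```text
clock: 8.65
tool_pos: [0.5154, 0.0616, 0.0811]
eef_rot: [0.999, 0.046, 0.001, -0.001]
contact_force: [1.1, 5.3, -0.0]
opening: 0.446
finger_force: 20.0
```

step_arm:
  steps:
    - [[0, 0, 0.1], [0, 0, 0]]
    - [[0, 0, 0], [0, 0, 0]]
    - [[0, 0, 0], [0, 0, 0]]

```text
clock: 9.02
tool_pos: [0.5147, 0.0616, 0.0804]
eef_rot: [0.999, 0.046, -0.0, -0.001]
contact_force: [-1.2, 5.3, 4.6]
opening: 0.452
finger_force: 20.0
```

step_arm:
  steps:
    - [[0, 0, 0], [0, 0, 0]]
    - [[0, 0, 0], [0, 0, 0]]
    - [[0, 0, -3], [0, 0, 0]]
    - [[0, 0, -4], [0, 0, 0]]
    - [[0, 0, -2], [0, 0, 0]]
    - [[-1.05, 4.7, 0], [0, 0, 0]]
    - [[-1.05, 4.7, 0], [0, 0, 0]]
    - [[-1.05, 4.7, 0], [0, 0, 0]]
    - [[-1.05, 4.7, 0], [0, 0, 0]]
    - [[0, 0, 0], [0, 0, 1.7]]
    - [[0, 0, 0], [0, 0, 0]]
    - [[0, 0, 0], [0, 0, 0]]
  claw: 1

```text
clock: 10.52
tool_pos: [0.4905, -0.1296, 0.17]
eef_rot: [0.999, 0.032, -0.0, -0.0]
contact_force: [0.8, -0.6, -0.6]
opening: 1.001
finger_force: 0.0
```

Run:
```python
from h import *
from plant import vision
import cv2
d=vision.snapshot("wrist");state()
print("pred",proj(d,[[.4863,-.1261,.114],[.490,-.128,.114]]).round())
# bright bar blob near prediction
u,v=proj(d,[[.488,-.127,.114]])[0].astype(int)
g=cv2.cvtColor(d["img"],cv2.COLOR_RGB2GRAY)[v-25:v+25,u-40:u+40]
n,l,st,c=cv2.connectedComponentsWithStats((g>130).astype(np.uint8))
for k in range(1,n):
    if st[k,4]>60: print(st[k]+[u-40,v-25,0,0,0],(c[k]+[u-40,v-25]).round(1))
cv2.imwrite("w4.png",d["img"][:,:,::-1])
```

```text
t 10.57 p [ 0.4905 -0.1296  0.17  ] R
 [[ 0.998  0.064 -0.   ]
 [ 0.064 -0.998  0.001]
 [-0.    -0.001 -1.   ]] F [ 0.4  0.9 -0.8] op 1.0 q [ 0.06  0.62  0.18  1.98 -0.2   0.56 -1.14]
pred [[257. 206.]
 [259. 202.]]
[237 194  48  18 770] [260.3 203.3]
[217 222  76   7 499] [255.9 225.2]
```

step_arm:
  steps:
    - [[0, 0, 3], [0, 0, 0]]
    - [[0, 0, 3], [0, 0, 0]]
    - [[0, 0, 1.8], [0, 0, 0]]
    - [[0, 0, 1.1], [0, 0, 0]]
    - [[0, 0, 0], [0, 0, 0]]
    - [[0, 0, 0], [0, 0, 0]]

```text
clock: 11.32
tool_pos: [0.4908, -0.131, 0.0817]
eef_rot: [1.0, 0.031, 0.001, 0.0]
contact_force: [0.3, -0.4, 0.1]
opening: 1.004
finger_force: 0.0
```

step_arm:
  steps:
    - [[0, 0, 0], [0, 0, 0]]
    - [[0, 0, 0], [0, 0, 0]]
    - [[0, 0, 0], [0, 0, 0]]
    - [[0, 0, 0], [0, 0, 0]]
    - [[0, 0, 0], [0, 0, 0]]
    - [[0, 0, 0], [0, 0, 0]]
    - [[0, 0, 0], [0, 0, 0]]
  claw: -1
  grip_force: 20

```text
clock: 12.2
tool_pos: [0.4902, -0.13, 0.0811]
eef_rot: [1.0, 0.031, -0.0, -0.001]
contact_force: [-0.5, 3.6, 0.7]
opening: 0.453
finger_force: 19.9
```

step_arm:
  steps:
    - [[0.98, 0, -1.26], [0, 0, 0]]
    - [[1.15, 0, -1.11], [0, 0, 0]]
    - [[1.3, 0, -0.94], [0, 0, 0]]
    - [[1.42, 0, -0.75], [0, 0, 0]]
    - [[1.5, 0, -0.55], [0, 0, 0]]
    - [[1.57, 0, -0.33], [0, 0, 0]]
    - [[1.6, 0, -0.11], [0, 0, 0]]
    - [[1.59, 0, 0.12], [0, 0, 0]]
    - [[1.57, 0, 0.33], [0, 0, 0]]
    - [[1.5, 0, 0.55], [0, 0, 0]]
    - [[1.41, 0, 0.76], [0, 0, 0]]
    - [[1.2, 0, 0.85], [0, 0, 0]]

```text
clock: 13.7
tool_pos: [0.6585, -0.115, 0.105]
eef_rot: [0.999, 0.032, -0.0, -0.004]
contact_force: [-0.8, 9.9, 2.3]
opening: 0.451
finger_force: 20.0
```

```bash
python3 -c "
from h import *
state();look(.525,-.127,'pics/c.png')"
```

```text
t 13.7 p [ 0.6585 -0.115   0.105 ] R
 [[ 0.998  0.064 -0.001]
 [ 0.064 -0.998  0.007]
 [-0.    -0.007 -1.   ]] F [-0.8  9.9  2.3] op 0.451 q [ 0.01  0.89  0.19  1.52 -0.22  0.75 -1.21]
side 0.07 [[214.0, 158.0], [174.0, 202.0], [190.0, 237.0]]
side 0.083 [[211.0, 148.0], [180.0, 182.0], [190.0, 237.0]]
scene 0.07 [[206.0, 164.0], [176.0, 194.0], [192.0, 240.0]]
scene 0.083 [[203.0, 152.0], [180.0, 175.0], [192.0, 240.0]]
```

View pics/c.png

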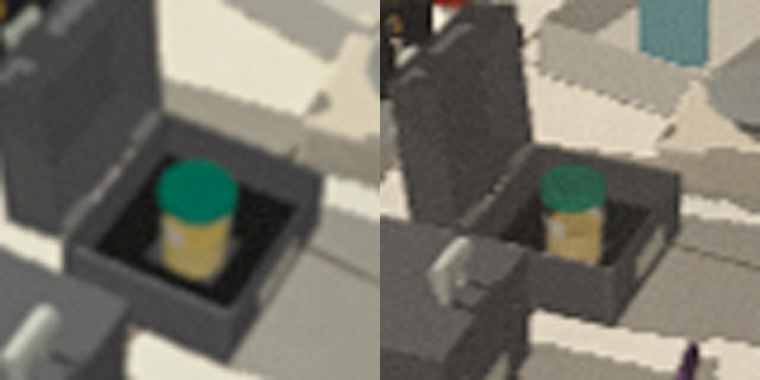

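The cap is green and about 81 px wide in the side view, centred at (197,182), which makes it the cup. It stands in box C. I'm releasing the lid at its open stop and going over the cup.

step_arm:
  steps:
    - [[0, 0, 0], [0, 0, 0]]
    - [[0, 0, 0], [0, 0, 0]]
    - [[0, 0, 0], [0, 0, 0]]
    - [[0, 0, 0], [0, 0, 0]]
    - [[0, 0, -3], [0, 0, 0]]
    - [[0, 0, -4.5], [0, 0, 0]]
    - [[0, 0, 0], [0, 0, 0]]
    - [[-3.4, 0.1, 0], [0, 0, 0]]
    - [[-5, 0.1, 0], [0, 0, 0]]
    - [[-5, 0.1, 0], [0, 0, 0]]
    - [[0, 0, 0], [0, 0, 0]]
    - [[0, 0, 0], [0, 0, 0]]
  claw: 1

```text
clock: 15.3
tool_pos: [0.5251, -0.132, 0.1804]
eef_rot: [1.0, 0.031, 0.001, 0.0]
contact_force: [0.7, 0.5, -0.0]
opening: 1.001
finger_force: 0.0
```

Run:
```python
from h import *
from plant import vision
import cv2
d=vision.snapshot("wrist");state()
m=cv2.inRange(cv2.cvtColor(d["img"],cv2.COLOR_RGB2HSV),(65,90,40),(95,255,255))
n,l,st,c=cv2.connectedComponentsWithStats(m)
for k in range(1,n):
    if st[k,4]>200:
        b=st[k];print(b,c[k].round(1))
        cx=b[0]+b[2]/2
        print("by bbox",ray(d,cx,b[1]+b[3]/2,.068),"centroid",ray(d,*c[k],.068),"w",np.linalg.norm(ray(d,b[0],c[k][1],.07)-ray(d,b[0]+b[2],c[k][1],.07)))
cv2.imwrite("w5.png",d["img"][:,:,::-1])
```

```text
t 15.35 p [ 0.5258 -0.1318  0.1804] R
 [[ 0.998  0.062  0.002]
 [ 0.062 -0.998 -0.   ]
 [ 0.002  0.    -1.   ]] F [ 0.3  0.1 -0.5] op 0.997 q [ 0.04  0.64  0.2   1.87 -0.2   0.64 -1.15]
[ 233  166   45   45 1558] [255.1 187.9]
by bbox [ 0.52292472 -0.12644514  0.068     ] centroid [ 0.5235827  -0.12593932  0.068     ] w 0.04805192215943695
```

step_arm:
  steps:
    - [[-0.15, -0.45, 0], [0, 0, 0]]
    - [[0, 0, 3], [0, 0, 0]]
    - [[0, 0, 4], [0, 0, 0]]
    - [[0, 0, 3], [0, 0, 0]]
    - [[0, 0, 2], [0, 0, 0]]
    - [[0, 0, 1], [0, 0, 0]]
    - [[0, 0, 0], [0, 0, 0]]
    - [[0, 0, 0], [0, 0, 0]]
  claw: 0.55

```text
clock: 16.35
tool_pos: [0.5233, -0.1277, 0.0512]
eef_rot: [1.0, 0.031, 0.001, 0.0]
contact_force: [-0.8, -0.4, 0.4]
opening: 0.772
finger_force: 0.0
```

step_arm:
  steps:
    - [[0, 0, 1.5], [0, 0, 0]]
    - [[0, 0, 1.3], [0, 0, 0]]
    - [[0, 0, 1], [0, 0, 0]]
    - [[0, 0, 0], [0, 0, 0]]
    - [[0, 0, 0], [0, 0, 0]]

```text
clock: 16.98
tool_pos: [0.5226, -0.1277, 0.0125]
eef_rot: [1.0, 0.03, 0.0, 0.0]
contact_force: [-0.3, 0.1, -0.2]
opening: 0.774
finger_force: 0.0
```

step_arm:
  steps:
    - [[0, 0, 0], [0, 0, 0]]
    - [[0, 0, 0], [0, 0, 0]]
    - [[0, 0, 0], [0, 0, 0]]
    - [[0, 0, 0], [0, 0, 0]]
    - [[0, 0, 0], [0, 0, 0]]
  claw: -1
  grip_force: 15

```text
clock: 17.6
tool_pos: [0.5227, -0.1275, 0.0128]
eef_rot: [1.0, 0.031, 0.0, -0.0]
contact_force: [-0.1, -1.1, 3.5]
opening: 0.504
finger_force: 15.0
```

step_arm:
  steps:
    - [[0, 0, -0.5], [0, 0, 0]]
    - [[0, 0, -1], [0, 0, 0]]
    - [[0, 0, -2], [0, 0, 0]]
    - [[0, 0, -3], [0, 0, 0]]
    - [[0, 0, -3.5], [0, 0, 0]]
    - [[0, 0, -3], [0, 0, 0]]
    - [[0, 0, 0], [0, 0, 0]]
    - [[0, 0, 0], [0, 0, 0]]

```text
clock: 18.6
tool_pos: [0.522, -0.1273, 0.1422]
eef_rot: [1.0, 0.031, -0.0, -0.0]
contact_force: [-0.9, 0.3, -0.7]
opening: 0.506
finger_force: 15.0
```

step_arm:
  steps:
    - [[-1.65, 3.66, 0], [0, 0, 0]]
    - [[-1.65, 3.66, 0], [0, 0, 0]]
    - [[-1.65, 3.66, 0], [0, 0, 0]]
    - [[-1.65, 3.66, 0], [0, 0, 0]]
    - [[-1.65, 3.66, 0], [0, 0, 0]]
    - [[0, 0, 0], [0, 0, 0]]
    - [[0, 0, 2], [0, 0, 0]]
    - [[0, 0, 2], [0, 0, 0]]
    - [[0, 0, 1], [0, 0, 0]]
    - [[0, 0, 0], [0, 0, 0]]
    - [[0, 0, 0], [0, 0, 0]]

```text
clock: 19.98
tool_pos: [0.4518, -0.3152, 0.0929]
eef_rot: [1.0, 0.031, 0.0, 0.0]
contact_force: [0.3, 0.3, -1.5]
opening: 0.502
finger_force: 15.0
```

Run:
```python
from h import *
from plant import vision
import cv2
state();o=[]
for n in("side","scene"):
    d=vision.snapshot(n);u,v=proj(d,[[.451,-.315,.08]])[0].astype(int)
    o.append(cv2.resize(d["img"][v-40:v+40,u-40:u+40,::-1],(380,380),interpolation=cv2.INTER_CUBIC))
    print(n,((proj(d,[[.451,-.315,.067]])-[u-40,v-40])*4.75).round())
cv2.imwrite("pics/p.png",np.hstack(o))
```

```text
t 19.98 p [ 0.4518 -0.3152  0.0929] R
 [[ 0.998  0.061  0.001]
 [ 0.061 -0.998 -0.   ]
 [ 0.001  0.    -1.   ]] F [ 0.3  0.3 -1.5] op 0.502 q [ 0.46  0.78  0.1   1.91 -0.17  0.46 -0.82]
side [[189. 207.]]
scene [[193. 209.]]
```

View pics/p.png

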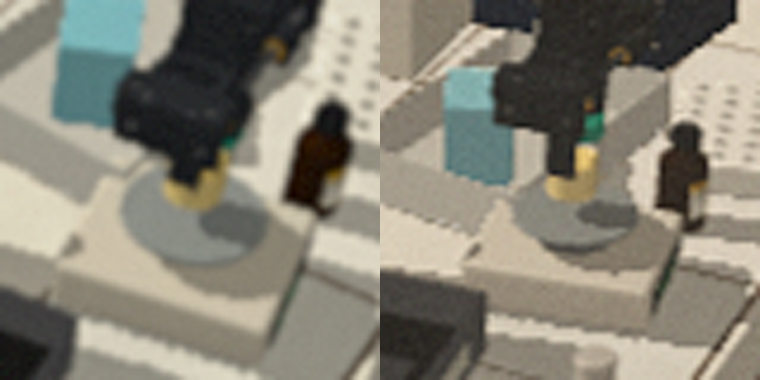

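The cup, held upright, hangs over the middle of the pan (side: pan centre about (197,213), cup bottom (195,205)). I'm lowering it onto the sprung pan.

step_arm:
  steps:
    - [[0, 0, 0.6], [0, 0, 0]]
    - [[0, 0, 0.4], [0, 0, 0]]
    - [[0, 0, 0.3], [0, 0, 0]]
    - [[0, 0, 0.2], [0, 0, 0]]
    - [[0, 0, 0.2], [0, 0, 0]]
    - [[0, 0, 0.15], [0, 0, 0]]
    - [[0, 0, 0.15], [0, 0, 0]]
    - [[0, 0, 0.1], [0, 0, 0]]
    - [[0, 0, 0.1], [0, 0, 0]]
    - [[0, 0, 0], [0, 0, 0]]
    - [[0, 0, 0], [0, 0, 0]]

```text
clock: 21.45
tool_pos: [0.4514, -0.3153, 0.0706]
eef_rot: [1.0, 0.031, 0.0, -0.0]
contact_force: [-0.4, -0.2, -0.0]
opening: 0.507
finger_force: 15.0
```

```bash
python3 -c "
from h import *
state()"
```

```text
t 21.45 p [ 0.4514 -0.3153  0.0706] R
 [[ 0.998  0.061  0.   ]
 [ 0.061 -0.998  0.   ]
 [ 0.    -0.    -1.   ]] F [-0.4 -0.2 -0. ] op 0.507 q [ 0.47  0.82  0.09  1.92 -0.17  0.41 -0.82]
```

step_arm:
  steps:
    - [[0, 0, 0], [0, 0, 0]]
    - [[0, 0, 0], [0, 0, 0]]
    - [[0, 0, 0], [0, 0, 0]]
    - [[0, 0, 0], [0, 0, 0]]
    - [[0, 0, -0.5], [0, 0, 0]]
    - [[0, 0, -1], [0, 0, 0]]
    - [[0, 0, -2], [0, 0, 0]]
    - [[0, 0, -3], [0, 0, 0]]
    - [[0, 0, -4], [0, 0, 0]]
    - [[0, 0, 0], [0, 0, 0]]
  claw: 0.5

```text
clock: 22.7
tool_pos: [0.4532, -0.3167, 0.179]
eef_rot: [1.0, 0.03, 0.003, 0.002]
contact_force: [0.6, -0.7, 0.0]
opening: 0.752
finger_force: 0.0
```

step_arm:
  steps:
    - [[3.78, -3.14, 0], [0, 0, 0]]
    - [[3.78, -3.14, 0], [0, 0, 0]]
    - [[3.78, -3.14, 0], [0, 0, 0]]
    - [[3.78, -3.14, 0], [0, 0, 0]]
    - [[3.78, -3.14, 0], [0, 0, 0]]
    - [[3.78, -3.14, 0], [0, 0, 0]]
    - [[0, 0, 0], [0, 0, 0]]
    - [[0, 0, 0], [0, 0, 0]]
  claw: 1

```text
clock: 23.7
tool_pos: [0.6651, -0.1141, 0.1748]
eef_rot: [1.0, 0.03, -0.001, 0.0]
contact_force: [-0.4, -0.9, -0.2]
opening: 0.999
finger_force: 0.0
```

Run:
```python
from h import *
from plant import vision
import cv2
state()
d=vision.snapshot("wrist");cv2.imwrite("w6.png",d["img"][:,:,::-1])
print("bar pred",proj(d,[[.666-.0013,-.1135+.02,.132],[.666+.0013,-.1135-.02,.132]]).round())
u,v=proj(d,[[.666,-.1135,.132]])[0].astype(int)
g=cv2.cvtColor(d["img"],cv2.COLOR_RGB2GRAY)[v-30:v+30,u-50:u+50]
n,l,st,c=cv2.connectedComponentsWithStats((g>130).astype(np.uint8))
for k in range(1,n):
    if st[k,4]>60: print(st[k]+[u-50,v-30,0,0,0],(c[k]+[u-50,v-30]).round(1))
d=vision.snapshot("side")
u,v=proj(d,[[.451,-.315,.09]])[0].astype(int)
cv2.imwrite("pics/q.png",np.hstack([cv2.resize(d["img"][v-40:v+40,u-40:u+40,::-1],(380,380),interpolation=cv2.INTER_CUBIC),cv2.imread("w6.png")[:380,:420]]))
```

```text
t 23.7 p [ 0.6651 -0.1141  0.1748] R
 [[ 0.998  0.061 -0.002]
 [ 0.061 -0.998 -0.001]
 [-0.002  0.001 -1.   ]] F [-0.4 -0.9 -0.2] op 0.999 q [-0.    0.82  0.21  1.45 -0.19  0.89 -1.25]
bar pred [[236. 205.]
 [285. 205.]]
[ 210  175   99   46 4141] [257.5 195.7]
[243 220   7  15  95] [245.7 227.4]
[272 219   7  16 110] [275.  226.6]
```

View pics/q.png

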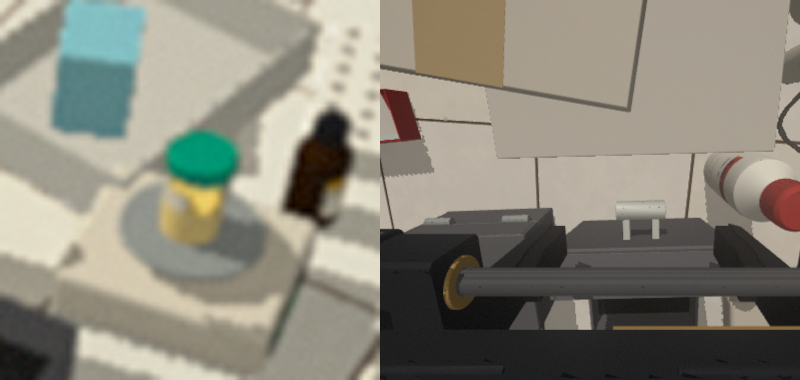

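The cup stands upright on the pan (left, (200,200)). The open lid's bar is at wrist columns 235–285, row 210, about 4 mm nearer than predicted. I'm regrasping it.

step_arm:
  steps:
    - [[-0.25, 0, 2], [0, 0, 0]]
    - [[0, 0, 2], [0, 0, 0]]
    - [[0, 0, 1.5], [0, 0, 0]]
    - [[0, 0, 1.2], [0, 0, 0]]
    - [[0, 0, 0.9], [0, 0, 0]]
    - [[0, 0, 0], [0, 0, 0]]
    - [[0, 0, 0], [0, 0, 0]]

```text
clock: 24.68
tool_pos: [0.6642, -0.1136, 0.1]
eef_rot: [1.0, 0.031, 0.001, 0.0]
contact_force: [-0.8, -0.3, -1.1]
opening: 1.001
finger_force: 0.0
```

step_arm:
  steps:
    - [[0, 0, 0], [0, 0, 0]]
    - [[0, 0, 0], [0, 0, 0]]
    - [[0, 0, 0], [0, 0, 0]]
    - [[0, 0, 0], [0, 0, 0]]
    - [[0, 0, 0], [0, 0, 0]]
    - [[0, 0, 0], [0, 0, 0]]
    - [[0, 0, 0], [0, 0, 0]]
  claw: -1
  grip_force: 20

```text
clock: 25.55
tool_pos: [0.6638, -0.1145, 0.0996]
eef_rot: [1.0, 0.03, 0.0, 0.001]
contact_force: [0.7, -3.3, -1.3]
opening: 0.45
finger_force: 20.0
```

step_arm:
  steps:
    - [[-0.6, 0, -0.6], [0, 0, 0]]
    - [[-1.2, 0, -0.85], [0, 0, 0]]
    - [[-1.41, 0, -0.76], [0, 0, 0]]
    - [[-1.5, 0, -0.55], [0, 0, 0]]
    - [[-1.57, 0, -0.33], [0, 0, 0]]
    - [[-1.59, 0, -0.12], [0, 0, 0]]
    - [[-1.6, 0, 0.11], [0, 0, 0]]
    - [[-1.57, 0, 0.33], [0, 0, 0]]
    - [[-1.5, 0, 0.55], [0, 0, 0]]
    - [[-1.42, 0, 0.75], [0, 0, 0]]
    - [[-1.3, 0, 0.94], [0, 0, 0]]
    - [[-1.15, 0, 1.11], [0, 0, 0]]

```text
clock: 27.05
tool_pos: [0.5001, -0.1291, 0.0952]
eef_rot: [1.0, 0.028, 0.002, 0.003]
contact_force: [0.4, -13.2, 2.1]
opening: 0.451
finger_force: 20.0
```

step_arm:
  steps:
    - [[-0.98, 0, 1.26], [0, 0, 0]]
    - [[0, 0, 0.1], [0, 0, 0]]
    - [[0, 0, 0], [0, 0, 0]]
    - [[0, 0, 0], [0, 0, 0]]

```text
clock: 27.55
tool_pos: [0.4893, -0.13, 0.0814]
eef_rot: [1.0, 0.028, 0.001, 0.003]
contact_force: [-2.4, -13.8, 3.2]
opening: 0.451
finger_force: 20.0
```

step_arm:
  steps:
    - [[0, 0, 0], [0, 0, 0]]
    - [[0, 0, 0], [0, 0, 0]]
    - [[0, 0, 0], [0, 0, 0]]
    - [[0, 0, -2], [0, 0, 0]]
    - [[0, 0, -4], [0, 0, 0]]
    - [[0, 0, -5], [0, 0, 0]]
    - [[4, 0, -5], [0, 0, 0]]
    - [[5, 0, -3], [0, 0, 0]]
    - [[5, 0, 0], [0, 0, 0]]
    - [[0, 0, 0], [0, 0, 0]]
    - [[0, 0, 0], [0, 0, 0]]
  claw: 1

```text
clock: 28.92
tool_pos: [0.6275, -0.1152, 0.2682]
eef_rot: [1.0, 0.031, -0.001, -0.0]
contact_force: [-1.3, 0.1, 0.1]
opening: 1.001
finger_force: 0.0
```

Run:
```python
from h import *
from plant import vision
import cv2
state()
d=vision.snapshot("side");i=d["img"][:,:,::-1];o=pickle.load(open("side0.pkl","rb"))["img"][:,:,::-1]
f=lambda a:cv2.resize(a[140:350,150:360],(400,400),interpolation=cv2.INTER_CUBIC)
cv2.imwrite("pics/end.png",np.hstack([f(o),f(i)]))
```

```text
t 28.93 p [ 0.6275 -0.1152  0.2682] R
 [[ 0.998  0.061 -0.003]
 [ 0.061 -0.998  0.001]
 [-0.003 -0.001 -1.   ]] F [-1.3  0.1  0.1] op 1.001 q [-0.02  0.67  0.24  1.47 -0.17  1.03 -1.25]
```

View pics/end.png

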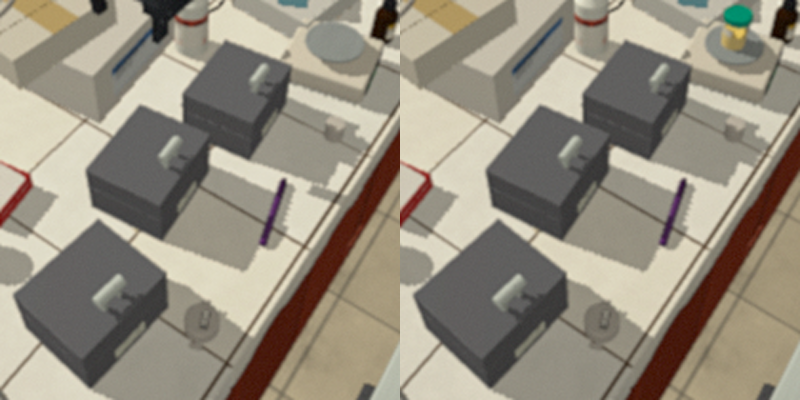

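The right half (now) shows all three lids shut, as at the start, and the cup upright on the pan at (737,28). The bystanders visible in it are unmoved.

```bash
python3 -c "
from plant import finish_job
print(finish_job())"
```

```text
the job is handed in; nothing more can be done
None
```

The job is handed in at about 29 s: the sample cup, found in the second box I opened (the one nearest the balance), stands upright on the balance pan, and the last picture shows all three lids shut and the bystanders in view unmoved.

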